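Stand the drained filter funnel in its tapered port and close the keeper

TASK

The lidded steel funnel is leaning back on the drain rest of the filtration stand, its narrow end in the mouth of the port. Tip it up so that its taper drops fully home and it stands upright in the port, and only then swing the keeper arm over its lid until it meets its stop. Leave the flasks, bottles, beaker and rubber bung around it where they stand.

Things in the scene. Friction and masses are not known exactly. Their poses are not given: they have to be found in the camera images.
- stand: Fixed filtration stand: white base plate 270 x 120 x 22 mm on the bench. Origin on the bench directly under the tapered port; x along the plate (from 160 mm on its -x side to 110 mm on its +x side), z up. The drain rest for the funnel is on the -x side, the keeper's post on the +x side.
- socket (a point): Centre of the mouth of the steel tapered port, 72 mm above the bench, axes as the stand. The port is a steel cone 50 mm deep on the plate, bore 47 mm across at the mouth, 18 mm at the bottom. A funnel that is fully home stands upright with its narrow end about 45 mm below this point and its lid's top 179 mm above the bench.
- funnel: Loose steel filter funnel with a flat grey lid, 152 mm long, about 0.35 kg. Origin at the centre of its narrow end, z along its axis to the lid. Taper 20 mm across at the end, 51 mm at 56 mm; cup 80 mm across from 80 to 140 mm; lid 86 mm across from 140 to 152 mm. It starts with its end in the port's mouth, leaning 35 degrees to the stand's -x, cup on the drain rest.
- lid (a point): Centre of the top face of the funnel's lid, 152 mm from the funnel's origin along its axis.
- keeper (a joint): Angle of the keeper, a flat steel arm (105 x 16 x 8 mm, centre 194 mm above the bench) that swings level about a post at x = +75 mm, y = 0 of the stand. 0 = over the port, pointing to the stand's -x, at its stop; grows to 1.9 rad towards the stand's +y. It stays where left (about 0.5 N at the knob moves it). Its pad passes about 6 mm above the lid of a seated funnel.
- keeper_knob (a point): Middle of the black upright knob on the keeper's free end, 95 mm from the post axis: round, 18 mm in diameter over its upper 30 mm, its top 17 mm above this point; the arm's upper face is 25 mm below this point.
- beaker: Glass beaker, 66 mm across, 85 mm high, beside the stand; origin under its centre. Bystander.
- bung: Black rubber bung, 46 mm across, 40 mm high, beside the stand; origin under its centre. Bystander.
- reagent: Green glass bottle, 90 mm across, 190 mm high; origin under its centre. Bystander.
- amber: Amber bottle, 72 mm across, 150 mm high; origin under its centre. Bystander.
- flask_a: Stoppered glass flask, 84 mm across, 239 mm high; origin under its centre. Bystander.
- flask_b: Stoppered glass flask, 74 mm across, 214 mm high; origin under its centre. Bystander.
- flask_c: Stoppered glass flask, 90 mm across, 254 mm high; origin under its centre. Bystander.
- drain_rest (a point): Middle of the drain rest's crossbar, 92 mm from the port axis towards the stand's -x, 120 mm above the bench. The rest is a fixed cradle of 8 mm steel bar, open upwards: a post, the crossbar (28 mm long in y), and two prongs rising from its ends to x = -66 mm, y = +-45 mm of the stand, 138 mm above the bench.
- lid_edge (a point): Point on the rim of the funnel's lid that is lowest while the funnel leans: at the start 109 mm from the port axis to the stand's -x, about 155 mm above the bench. Pushed here towards the stand's +x (about 3 N) the funnel tips up and its taper drops into the port by itself; seated, this rim is 43 mm from the port axis, 172 mm above the bench.

How it is judged (in metres and radians):
On the way, in this order (a step that is already met when the one before it is completed fails the run):
1. the funnel stands upright, fully home in the port, with the keeper still swung aside (angle between funnel's own z axis and vertical below 0.05 rad and horizontal distance between funnel and socket below 0.004 m and z of funnel in the frame of socket below -0.041 m and value of joint keeper above 0.6 rad), for 0.2 s.
2. the keeper is over the lid, at its stop (value of joint keeper below 0.1 rad), for 0.2 s.
At the end, for the whole second after the job is handed in: The funnel stands at rest within 0.05 rad of upright, its narrow end within 4 mm of the port's axis and at least 41 mm below the port's mouth, and the keeper is within 0.1 rad of its stop over the lid (angle between funnel's own z axis and vertical below 0.05 rad and horizontal distance between funnel and socket below 0.004 m and z of funnel in the frame of socket below -0.041 m and value of joint keeper below 0.1 rad and linear speed of funnel below 0.01 m/s); the robot touches nothing.
It fails at once if a bystander is shifted by more than 40 mm (distance of any of beaker, bung, flask_a, flask_b, flask_c, reagent, amber from where it was at the start of the episode above 0.04 m).
It also fails if it takes over 53 s, if anything falls off the work surface, if the arm or the gripper's body presses on something with over 40 N, if the wrist force passes 120 N, or if a joint passes its speed limit or range.

ROBOT

A 6-joint arm with a two-finger parallel gripper is mounted at the origin on the work surface. World frame = base frame: x ahead of the robot, y to its left, z up, the work surface at z = 0. Lengths are in mm, angles in rad, forces in N, time in s.
With the tool pointing down it reaches from about 425 to 950 mm from the base axis. Payload 3.5 kg.
Tool frame: the origin (TCP) lies midway between the tips of the shut fingers; the grasp point (between the pads) lies 19 mm behind it; z points along the fingers, x is the direction in which the jaws open and shut, and the axes are right-handed (so a half turn about z gives the same grasp; the last joint's range is limited). The gripper opens to 85 mm and grips with 20 to 120 N. Pads are 22 mm wide; open, the fingers measure 114 mm over their backs; the gripper's body (76 mm by 85 mm) begins 54 mm behind the grasp point. The pads swing forward as they close: fully open they stand 13 mm farther back than shut.
Start: joints at [-1.407, 0.286, 1.577, -0, 1.279, -0.15], TCP at [208.379, -642.016, 231.325] pointing down, gripper open.
Joint ranges: [-2.77, 2.77], [-0.9, 2.22], [0.21, 2.48], [-1.53, 4.67], [0.24, 2.81], [-2.84, 2.84]. Speed limits (rad/s): [2.79, 2.79, 3.14, 3.14, 3.14, 3.14].

INTERFACE

Orientations are given as [roll, pitch, yaw] about the fixed x, y, z axes, in that order (R = Rz(yaw) Ry(pitch) Rx(roll)).
In Python, from rig import sensors, viewer, order gives the robot as it stands.
- The arm moves only by the tool step_arm, never from a script. Its argument "steps" is one flat list of numbers, 5 for each row, row after row: the shift along the tool's x, y, z in m, then the turn about the tool's z in rad, then the opening in per cent of the stroke, from 0 (shut) to 100 (fully open). In form: [tx, ty, tz, roll, gripper, tx, ty, tz, roll, gripper, ...]. A call has 1 to 8 rows; each row shifts and turns the commanded pose from where the row before left it, along the tool's axes as they then stand; what a row does not reach is not made up. A row lasts 1/8 s, in which the tool goes at most 62.5 mm and 10.7 degrees, less where a joint would pass 70% of its speed; a pose out of reach is approached as far as the arm can. A call with a gripper value outside its range is refused whole. The fingers move at their own pace and stop on an object; "force" is the grip in N (left out, the last holds). Time passes only in rows, so rows that do not move let the fingers close. It gives the time, the measured TCP pose, the force and the opening at its end, in the units of the state.
- sensors.observe(): the state, without advancing time (a new reading comes with each control period).
- viewer.grab_frame(name): name is "side" or "top"; returns (picture, depth): 384x512x3 uint8, blue, green, red; 384x512 float32, mm along the optical axis (not along the pixel's ray), 0 where there is no reading.
- viewer.camera_params(name): a dict with "intrinsics" (3x3 intrinsics, pixels), "dist" ([k1, k2, p1, p2, k3] as OpenCV has them; the pictures are not rectified), "R" (3x3) and "t" (3): a world point X has camera coordinates R X + t. Camera axes: x right, y down, z forward; pixel columns grow to the right and rows downward; lengths in mm; the calibration is good to about 2 mm. A picture is of the moment at which its call begins. camera_params takes no time and is no camera call.
- order.finish_job(): hands the job in, once; it reports no verdict.
The state is a dict: "time_s": time; "joint_pos": joint angles; "dq": joint speeds; "effort": joint torques, N m; "position": TCP position; "tool_rot": TCP orientation; "wrist_force": force on the tool from outside, world axes, zero at the start; "ft_torque": the same for the moment, N m; "finger_gap": opening from 0.0 (shut) to 1.0 (fully open).
Only numpy, scipy, OpenCV 4.12 (cv2) and the standard library are available. Lean on these libraries where they do the work, as an engineer would, in place of code of your own. Each camera call takes 0.05 s, during which the arm holds its last target. There are 200 camera calls.

## Working session

There is one attempt and no reset: what is moved stays moved. The work goes in short steps, Python scripts to look and compute and a tool call to move; the robot and the scene stay as the last step left them, time stands still between calls to the robot, and variables do not carry over. Pictures are saved under pics/ and viewed, about 8 in all and at most 12, crops included, and the job is handed in when it is done.

Besides the shell and the picture viewer there is one more tool, called after "Request:" as name(argument=value, ...) on one line, values as JSON. step_arm: Moves the arm, as the interface text tells. Its arguments: {"type":"object","properties":{"steps":{"type":"array","items":{"type":"number"}},"force":{"type":"number"}},"required":["steps"]}

```bash
mkdir -p pics
python3 - <<'E'
from rig import sensors, viewer
import cv2,numpy as np
print(sensors.observe())
for n in("side","top"):
    p,d=viewer.grab_frame(n);cv2.imwrite(f"pics/{n}0.png",p);np.save(f"{n}0.npy",d)
    print(n,viewer.camera_params(n))
E
```

```text
{'time_s': 0.0, 'joint_pos': array([-1.40699324e+00,  2.87201632e-01,  1.57816639e+00,  2.23794487e-05,
        1.27856570e+00, -1.50021655e-01]), 'dq': array([ 5.52314344e-04, -3.28957999e-04,  8.64721528e-04,  1.94859084e-04,
       -1.19648770e-03, -7.77802918e-05]), 'effort': array([-5.45315543e-04, -4.05983627e+01, -2.92627251e+01, -2.01315484e-04,
        5.67277035e-03,  1.18966810e-05]), 'position': array([ 208.28497108, -641.38453016,  229.92892204]), 'tool_rot': array([-3.14122158e+00,  2.31157474e-03, -1.25697762e+00]), 'wrist_force': array([-0.91589265, -0.3441707 ,  0.22277271]), 'ft_torque': array([0.01701918, 0.00037511, 0.02952168]), 'finger_gap': 0.9980298954189974}
side {'intrinsics': array([[464.37914188,   0.        , 261.35034206],
       [  0.        , 464.37914188, 193.25746891],
       [  0.        ,   0.        ,   1.        ]]), 'dist': array([-0.11303748,  0.        ,  0.        ,  0.        ,  0.        ]), 'R': array([[-0.98989179, -0.14167224,  0.00657383],
       [-0.10549311,  0.70453726, -0.70178234],
       [ 0.09479157, -0.69538207, -0.7123611 ]]), 't': array([ 552.89609788,  184.35404396, 1528.337396  ])}
top {'intrinsics': array([[357.8899531 ,   0.        , 253.40310433],
       [  0.        , 357.8899531 , 195.71976271],
       [  0.        ,   0.        ,   1.        ]]), 'dist': array([-0.02611506,  0.        ,  0.        ,  0.        ,  0.        ]), 'R': array([[ 0.02400536, -0.99926847, -0.02977016],
       [-0.99613174, -0.02139087, -0.08522904],
       [ 0.08452988,  0.03170096, -0.99591654]]), 't': array([  -6.19649717,  553.80439762, 1158.70178313])}
```

View pics/top0.png

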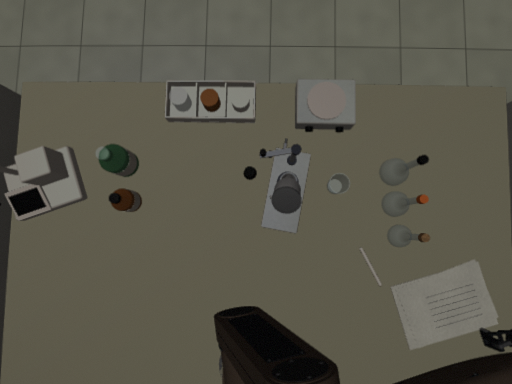

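View pics/side0.png

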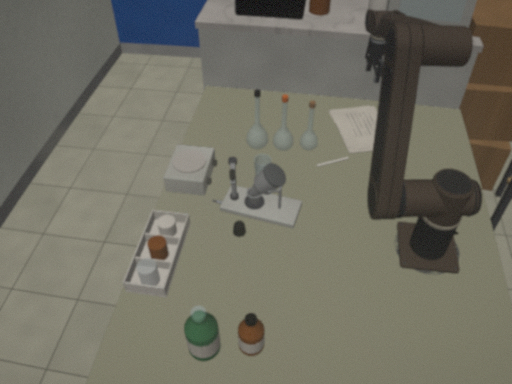

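The top view shows the stand plate around (287,190). The funnel lid is at about (286,198), nearer the robot, and the keeper's post is at the far end around (295,150), with its arm pointing image-left (+y) to (264,153). I'll enlarge both views.

Run:
```python
import cv2,numpy as np
t=cv2.imread("pics/top0.png")[130:250,230:360];s=cv2.imread("pics/side0.png")[140:240,190:320]
f=lambda a,w:cv2.convertScaleAbs(cv2.resize(a,None,fx=w,fy=w,interpolation=cv2.INTER_CUBIC),alpha=1.8)
a=f(t,6)[:,:780];cv2.imwrite("pics/tc.png",f(t,5)); cv2.imwrite("pics/sc.png",f(s,6))
```

```text
(no output)
```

View pics/tc.png

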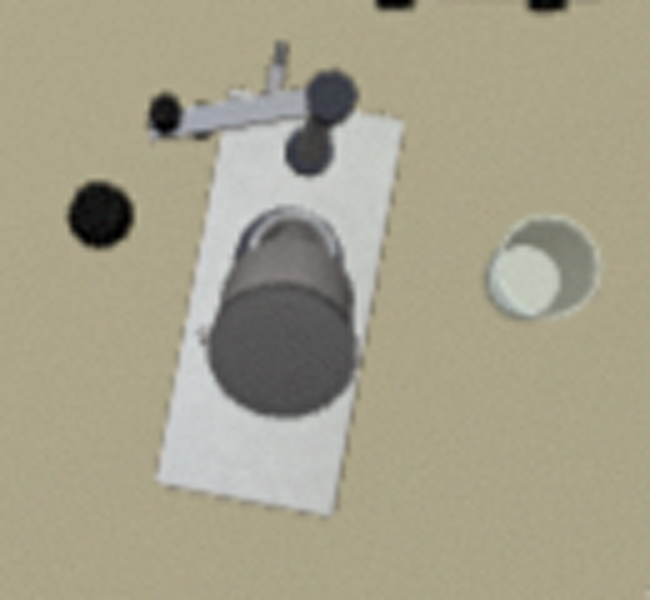

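View pics/sc.png

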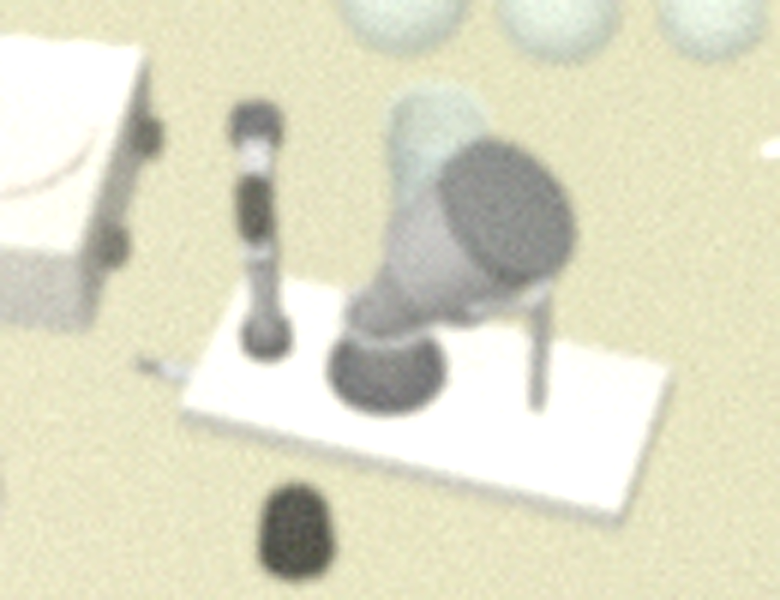

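The crops show plate top corners at top-crop (403,121), (332,515) and (157,482). The lid centre is near (283,349), the post cap at (330,95) and the knob at (164,110). Next I'll compute the poses.

```bash
cat > h.py <<'E'
import cv2,numpy as np
from rig import viewer
def ray(n,uv,z):
    c=viewer.camera_params(n);R,t=np.array(c["R"]),np.array(c["t"])
    p=cv2.undistortPoints(np.array([[uv]],float),c["intrinsics"],c["dist"])[0,0]
    d=R.T@np.array([*p,1]);o=-R.T@t
    return o+d*(z-o[2])/d[2]
def proj(n,X):
    c=viewer.camera_params(n)
    return cv2.projectPoints(np.array(X,float).reshape(-1,1,3),cv2.Rodrigues(np.array(c["R"]))[0],np.array(c["t"]),c["intrinsics"],c["dist"])[0][:,0]
tc=lambda u,v:((u+.5)/5-.5+230,(v+.5)/5-.5+130)
sc=lambda u,v:((u+.5)/6-.5+190,(v+.5)/6-.5+140)
E
python3 - <<'E'
from h import *
P=[ray("top",tc(*c),22)[:2] for c in [(403,121),(332,515),(157,482)]]
print(np.round(P,1))
S=[ray("side",sc(*c),22)[:2] for c in [(672,372),(618,515),(183,408)]]
print("side",np.round(S,1))
ex=P[0]-P[1];print(np.linalg.norm(ex),np.linalg.norm(P[1]-P[2]));
yaw=np.arctan2(ex[1],ex[0]);print("yaw",yaw, "side yaw",np.arctan2(*(S[2]-S[1])[::-1]))
e=np.array([np.cos(yaw),np.sin(yaw)]);n=np.array([-e[1],e[0]])
o=np.mean([P[0]-110*e+60*n,P[1]+160*e+60*n,P[2]+160*e-60*n],0);print("origin",o)
o2=np.mean([S[0]+160*e+60*n,S[1]+160*e-60*n,S[2]-110*e-60*n],0);print("origin side",o2)
for nm,uv,z in [("knobtop",(165,110),236),("postcap",(330,95),212),("lid",(283,349),179),("bung",(100,215),40),("beaker",(550,265),85),("beakerbase",(525,280),2)]:
    X=ray("top",tc(*uv),z)[:2];print(nm,X,"stand",[(X-o)@e,(X-o)@n])
X=ray("side",sc(256,118),212)[:2];print("post side",[(X-o)@e,(X-o)@n])
E
```

```text
[[ 698.  -179.3]
 [ 435.9 -135.8]
 [ 454.7  -20.9]]
side [[ 433.5 -132.9]
 [ 454.5  -17.4]
 [ 713.4  -61.8]]
265.65402409616394 116.39308690734138
yaw -0.1646229976259507 side yaw -0.16974316493029132
origin [ 601.89280712 -103.71879846]
origin side [ 599.59089241 -101.90634827]
knobtop [657.3963081  -22.61370986] stand [np.float64(41.4615678500419), np.float64(89.10450273726472)]
postcap [ 672.66048059 -114.53915559] stand [np.float64(71.58415414852539), np.float64(0.9233691132272127)]
lid [532.06950435 -92.54054993] stand [np.float64(-70.71120255458382), np.float64(-0.4155524468284214)]
bung [628.15248694  20.16848734] stand [np.float64(5.601951856246942), np.float64(126.51580336523425)]
beaker [ 595.48260155 -263.83463875] stand [np.float64(19.916312991705514), np.float64(-159.0016148463896)]
beakerbase [ 595.53516091 -264.47571373] stand [np.float64(20.07322140855674), np.float64(-159.6254091777365)]
post side [np.float64(69.24183809608698), np.float64(7.477805522031294)]
```

Request:
step_arm(steps=[0, 0, -0.03, 0.16, 0, 0, 0, -0.03, 0.16, 0, 0, 0, -0.03, 0.161, 0, -0.03, -0.0075, 0, 0, 0, -0.05, -0.0125, 0, 0, 0, -0.05, -0.0125, 0, 0, 0, -0.05, -0.0125, 0, 0, 0, -0.05, -0.0125, 0, 0, 0])

```text
time_s: 1.1
position: [303.7, -423.0, 320.7]
tool_rot: [3.141, 0.001, -1.738]
wrist_force: [-0.5, -0.1, 0.5]
finger_gap: -0.0
```

Request:
step_arm(steps=[-0.045, -0.01, 0, 0, 0, -0.045, -0.01, 0, 0, 0, -0.045, -0.01, 0, 0, 0, -0.045, -0.01, 0, 0, 0, -0.045, -0.01, 0, 0, 0, -0.045, -0.01, 0, 0, 0, -0.045, -0.01, 0, 0, 0, 0, 0, 0, 0, 0])

```text
time_s: 2.1
position: [425.1, -123.5, 320.9]
tool_rot: [3.141, 0.001, -1.733]
wrist_force: [-0.1, -0.5, 0.2]
finger_gap: -0.001
```

Request:
step_arm(steps=[-0.025, -0.0125, 0, 0, 0, -0.0245, -0.012, 0, 0, 0, 0, 0, 0.043, 0, 0, 0, 0, 0.043, 0, 0, 0, 0, 0.043, 0, 0, 0, 0, 0.042, 0, 0, 0, 0, 0, 0, 0, 0, 0, 0, 0, 0])

```text
time_s: 3.1
position: [458.0, -82.1, 151.8]
tool_rot: [-3.14, -0.001, -1.739]
wrist_force: [0.9, -0.3, 1.3]
finger_gap: -0.004
```

Run:
```python
from h import *
p,d=viewer.grab_frame("top");cv2.imwrite("pics/t1.png",cv2.convertScaleAbs(cv2.resize(p[120:260,220:380],None,fx=4,fy=4,interpolation=2),alpha=1.8))
p,d=viewer.grab_frame("side");cv2.imwrite("pics/s1.png",cv2.convertScaleAbs(cv2.resize(p[120:240,190:350],None,fx=4,fy=4,interpolation=2),alpha=1.8))
a=cv2.imread("pics/t1.png");b=cv2.imread("pics/s1.png")
c=np.vstack([a,b]);cv2.imwrite("pics/c1.png",cv2.resize(c,None,fx=.57,fy=.57,interpolation=3))
```

```text
(no output)
```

View pics/c1.png

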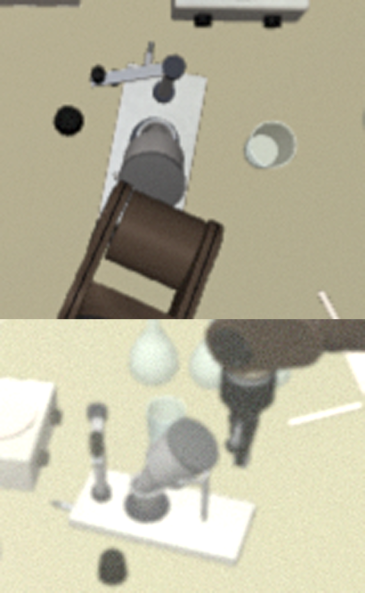

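The image shows the finger tip standing behind the lid, with clearance and in line with the stand's axis. I'll push slowly.

Request:
step_arm(steps=[-0.003, -0.01, 0.004, 0, 0, 0, -0.01, 0, 0, 0, 0, -0.006, 0, 0, 0, 0, -0.005, 0, 0, 0, 0, -0.005, 0, 0, 0, 0, -0.005, 0, 0, 0, 0, -0.005, 0, 0, 0, 0, -0.005, 0, 0, 0])

```text
time_s: 4.2
position: [484.6, -81.2, 145.8]
tool_rot: [3.062, 0.003, -1.732]
wrist_force: [-73.7, 10.8, 53.8]
finger_gap: -0.001
```

Force is 74 N with little motion: friction at the rim is jamming it, with the force line passing nearly through the pivot. I'll back off, then push with an upward component.

Request:
step_arm(steps=[0, 0.015, 0, 0, 0, 0, 0.015, 0, 0, 0, 0, 0.005, 0, 0, 0, 0, 0, 0, 0, 0])

```text
time_s: 4.7
position: [474.0, -81.0, 146.5]
tool_rot: [-3.14, -0.0, -1.738]
wrist_force: [-1.2, -0.3, -0.5]
finger_gap: -0.003
```

Run:
```python
from h import *
from rig import sensors
p,d=viewer.grab_frame("side");cv2.imwrite("pics/s2.png",cv2.convertScaleAbs(cv2.resize(p[130:230,190:320],None,fx=6,fy=6,interpolation=2),alpha=1.6))
s=sensors.observe();print(s["position"],s["tool_rot"],s["wrist_force"],s["time_s"])
```

```text
[474.22672633 -81.06792752 146.53693714] [-3.14046953e+00 -1.36369572e-04 -1.73805983e+00] [ 0.7730874  -0.72722043  0.69044649] 4.75
```

View pics/s2.png

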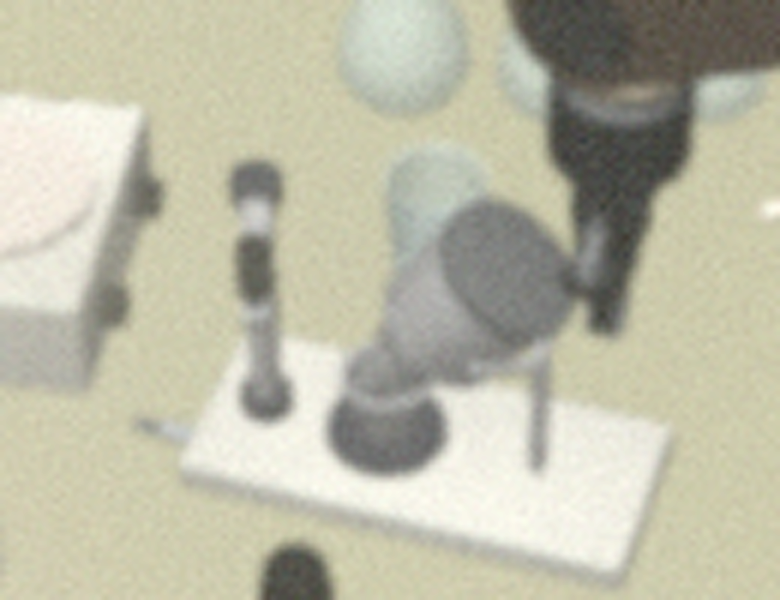

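The image shows the funnel unmoved and the finger tip just off the rim near (575,280). I'll go lower and push along a rising path.

Request:
step_arm(steps=[0, 0, 0.009, 0, 0, 0, -0.007, 0, 0, 0, 0, -0.003, -0.002, 0, 0, 0, -0.003, -0.003, 0, 0, 0, -0.003, -0.003, 0, 0, 0, -0.003, -0.003, 0, 0])

```text
time_s: 5.5
position: [492.6, -84.1, 148.8]
tool_rot: [-3.141, -0.0, -1.738]
wrist_force: [-1.0, 0.1, 0.3]
finger_gap: -0.001
```

Run:
```python
from h import *
p,d=viewer.grab_frame("side");cv2.imwrite("pics/s3.png",cv2.convertScaleAbs(cv2.resize(p[130:230,190:320],None,fx=6,fy=6,interpolation=2),alpha=1.6))
```

```text
(no output)
```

View pics/s3.png

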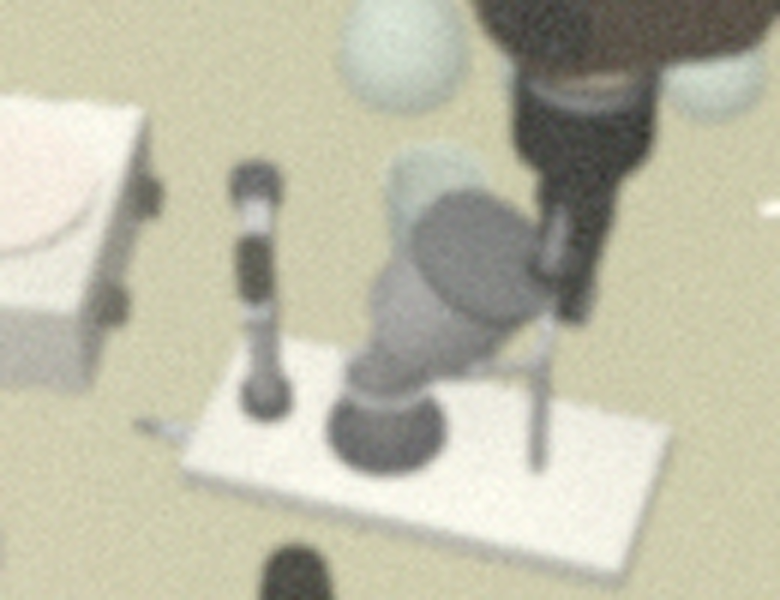

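It's working: the funnel has lifted off the rest and is tipping. Continuing.

Request:
step_arm(steps=[0, -0.004, -0.003, 0, 0, 0, -0.004, -0.003, 0, 0, 0, -0.004, -0.003, 0, 0, 0, -0.004, -0.002, 0, 0, 0, -0.004, -0.001, 0, 0, 0, 0, 0, 0, 0])

```text
time_s: 6.3
position: [512.4, -87.4, 160.5]
tool_rot: [-3.141, -0.0, -1.738]
wrist_force: [-1.0, 0.2, -0.0]
finger_gap: 0.003
```

Request:
step_arm(steps=[0, -0.005, -0.001, 0, 0, 0, -0.005, -0.001, 0, 0, 0, -0.005, -0.001, 0, 0, 0, -0.005, -0.001, 0, 0, 0, -0.005, 0, 0, 0, 0, -0.005, 0, 0, 0, 0, 0, 0, 0, 0, 0, 0, 0, 0, 0])

```text
time_s: 7.3
position: [541.4, -92.2, 164.2]
tool_rot: [3.141, 0.0, -1.738]
wrist_force: [-0.5, 0.5, -0.6]
finger_gap: 0.001
```

Run:
```python
from h import *
from rig import sensors
p,d=viewer.grab_frame("side");cv2.imwrite("pics/s4.png",cv2.convertScaleAbs(cv2.resize(p[130:230,190:320],None,fx=6,fy=6,interpolation=2),alpha=1.6))
```

```text
(no output)
```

View pics/s4.png

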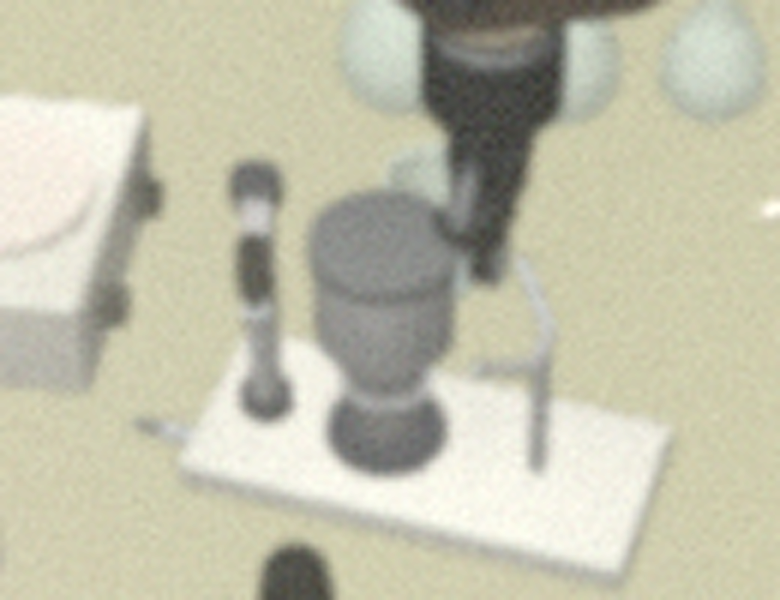

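The picture shows the funnel upright in the port. I'll retreat and rise, then verify the lid height by depth.

Request:
step_arm(steps=[0, 0.01, 0, 0, 0, 0, 0.03, 0, 0, 0, 0, 0.03, -0.02, 0, 0, 0, 0, -0.05, 0, 0, 0, 0, -0.05, 0, 0, 0, 0, -0.03, 0, 0, 0, 0, 0, 0, 0])

```text
time_s: 8.22
position: [473.1, -80.9, 317.5]
tool_rot: [-3.135, -0.001, -1.738]
wrist_force: [-0.0, -0.2, -0.2]
finger_gap: 0.0
```

```bash
cat > chk.py <<'E'
from h import *
from rig import sensors
o=np.array([600.5,-103]);yaw=-.167;e=np.array([np.cos(yaw),np.sin(yaw)]);n=np.array([-e[1],e[0]])
p,d=viewer.grab_frame("side");c=viewer.camera_params("side");R,t=c["R"],c["t"]
vv,uu=np.mgrid[100:260,150:350];z=d[vv,uu].ravel()
q=cv2.undistortPoints(np.stack([uu.ravel(),vv.ravel()],1).astype(float)[:,None],c["intrinsics"],c["dist"])[:,0]
X=(np.c_[q*z[:,None],z]-t)@R
S=np.c_[(X[:,:2]-o)@e,(X[:,:2]-o)@n,X[:,2]]
m=(np.hypot(S[:,0],S[:,1])<34)&(S[:,2]>150)&(S[:,2]<188);L=S[m]
A=np.c_[L[:,:2],np.ones(len(L))];k=np.linalg.lstsq(A,L[:,2],rcond=None)[0]
print("lid n",len(L),"tilt xy",k[:2],"z",k[2])
m=(np.hypot(S[:,0],S[:,1])<70)&(S[:,2]>173)&(S[:,2]<187);print("lid extents",np.percentile(S[m],[1,50,99],axis=0).round(1))
m=(S[:,2]>205)&(S[:,2]<250)&(S[:,0]>-40)&(S[:,0]<120);print("knob pts",m.sum(),S[m].mean(0) if m.any() else"", np.percentile(S[m],[2,98],axis=0).round(1) if m.any() else "")
s=sensors.observe();print(s["position"],s["wrist_force"],s["time_s"])
E
python3 chk.py
```

```text
lid n 227 tilt xy [ 0.00616915 -0.01935965] z 180.25575441368036
lid extents [[-40.8 -40.7 173.7]
 [ -2.    3.2 179.6]
 [ 41.2  40.9 185. ]]
knob pts 93 [ 52.84418003 -18.71355859 223.131446  ] [[   0.4 -351.4  205.2]
 [ 105.    98.6  244.5]]
[472.30044461 -80.62293584 314.97097649] [ 0.16748943  0.89562409 -0.83576887] 8.275
```

The lid plane is at z≈180 (nominal 179), tilt under 0.02 rad and centred, so the funnel is seated. I'll go behind the knob.

Request:
step_arm(steps=[-0.0235, -0.05, 0, 0, 0, -0.0235, -0.05, 0, 0, 0, -0.0235, -0.051, 0, 0, 0, -0.0235, -0.0515, 0, 0, 0, 0, 0, 0.03, 0, 0, 0, 0, 0.03, 0, 0, 0, 0, 0, 0, 0])

```text
time_s: 9.15
position: [684.9, -21.1, 247.3]
tool_rot: [3.13, 0.0, -1.738]
wrist_force: [0.0, -0.5, -0.2]
finger_gap: 0.0
```

```bash
cat chk.py > c2.py
cat >> c2.py <<'E'
P=s["position"][:2];v=np.array([(P-o)@e,(P-o)@n]);print("tcp stand",v,"phi",np.arctan2(v[1],75-v[0]),"r",np.hypot(75-v[0],v[1]),"rot",s["tool_rot"])
cv2.imwrite("pics/s5.png",cv2.convertScaleAbs(cv2.resize(p[130:230,190:320],None,fx=6,fy=6,interpolation=2),alpha=1.6))
E
python3 c2.py
```

```text
lid n 228 tilt xy [ 0.00350096 -0.0141019 ] z 180.04070767002943
lid extents [[-40.5 -41.3 174. ]
 [ -1.2   3.2 179.2]
 [ 40.9  41.2 185.3]]
knob pts 69 [ 45.88097121  76.15136057 226.1410448 ] [[ 33.3  -7.5 205.4]
 [ 81.   98.4 243.8]]
[686.13906347 -21.41059133 250.63199213] [0.50892505 0.06942669 0.89229209] 9.2
tcp stand [70.88545615 94.68966631] phi 1.5273707102090952 r 94.77901865620153 rot [ 3.13491689e+00  5.96018466e-05 -1.73805611e+00]
```

View pics/s5.png

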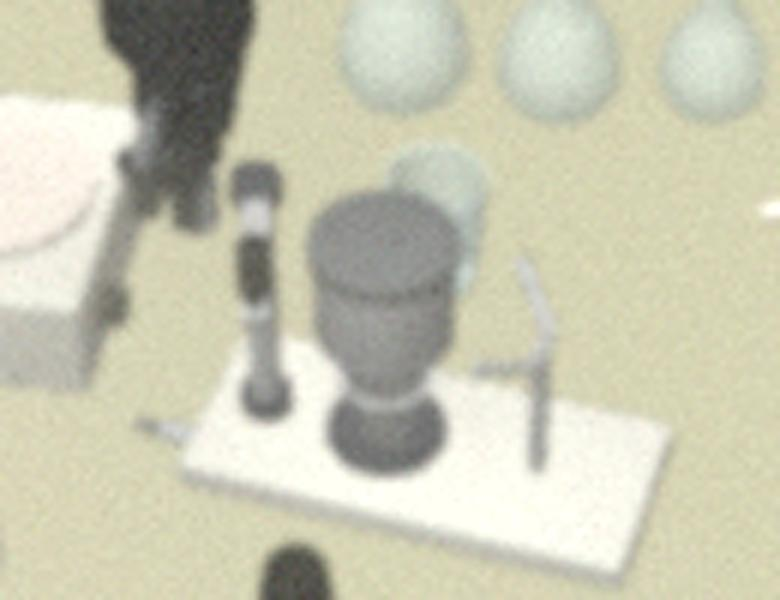

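The finger is beside the knob, at stand angle 1.53 and radius 95 mm from the post. I'll lower it and sweep the arc.

Request:
step_arm(steps=[0, 0, 0.03, 0, 0, 0, 0.007, 0, -0.07, 0, 0, 0.008, 0, -0.084, 0, 0, 0.008, 0, -0.084, 0, 0, 0.008, 0, -0.084, 0, 0, 0.008, 0, -0.084, 0, 0, 0, 0, 0, 0])

```text
time_s: 10.07
position: [649.2, -21.7, 226.2]
tool_rot: [-3.139, -0.001, -1.333]
wrist_force: [0.4, 0.3, 0.2]
finger_gap: -0.003
```

```bash
python3 c2.py
```

```text
lid n 232 tilt xy [ 0.00520504 -0.03167712] z 179.60569578376422
lid extents [[-40.7 -40.9 173.5]
 [ -2.6   1.7 179.1]
 [ 36.8  41.5 184.3]]
knob pts 87 [ 20.78781881  83.72496278 232.93699349] [[  9.2  67.6 211.9]
 [ 41.3 100.4 247.2]]
[649.37185015 -21.60616504 225.86225203] [-0.34988553  0.00974166  0.29861188] 10.125
tcp stand [34.66226199 88.38518937] phi 1.142644742583553 r 97.1549011018815 rot [-3.13957091e+00 -8.31299327e-04 -1.33376886e+00]
```

Request:
step_arm(steps=[0, 0.008, 0.005, -0.084, 0, 0, 0.008, 0, -0.084, 0, 0, 0.008, 0, -0.084, 0, 0, 0.008, 0, -0.084, 0, 0, 0.008, 0, -0.084, 0, 0, 0.008, 0, -0.084, 0, 0, 0.008, 0, -0.084, 0, 0, 0, 0, 0, 0])

```text
time_s: 11.12
position: [600.6, -47.7, 220.0]
tool_rot: [-3.141, -0.001, -0.746]
wrist_force: [-0.9, -0.4, 0.1]
finger_gap: 0.004
```

```bash
python3 c2.py
```

```text
lid n 83 tilt xy [ 0.03219859 -0.09466926] z 180.12002652635698
lid extents [[-41.7 -37.8 173.4]
 [-16.9  12.5 178.7]
 [ 65.8  41.9 185.9]]
knob pts 77 [  1.25694206  45.08229857 228.69041618] [[-23.7 -10.1 205.3]
 [ 81.1  65.4 248.9]]
[600.66715985 -47.5138815  219.86555564] [ 0.1454962  -0.72553017  0.35199844] 11.175
tcp stand [-9.05833675 54.74197497] phi 0.5772449591715705 r 100.31195243140021 rot [-3.14110163e+00 -5.94513917e-04 -7.46516460e-01]
```

Request:
step_arm(steps=[0.001, 0.008, 0, -0.084, 0, 0.001, 0.008, 0, -0.084, 0, 0.001, 0.008, 0, -0.084, 0, 0.001, 0.007, 0, -0.07, 0, 0, 0.003, 0, 0, 0, 0, 0, 0, 0, 0])

```text
time_s: 11.92
position: [584.6, -77.6, 219.5]
tool_rot: [3.142, -0.0, -0.424]
wrist_force: [0.1, -0.0, -0.8]
finger_gap: 0.005
```

```bash
python3 c2.py
```

```text
lid n 145 tilt xy [-0.01801188  0.0105235 ] z 179.31982196882132
lid extents [[-41.8 -35.3 173.2]
 [ -4.4  13.2 178.8]
 [ 66.4  40.2 184.3]]
knob pts 73 [ -4.39404815  21.28121708 230.39984513] [[-33.   -8.9 205.1]
 [ 83.5  34.9 249.3]]
[584.52071274 -77.47730184 219.3976231 ] [ 0.04035927  0.43959564 -0.1940917 ] 11.975
tcp stand [-19.99948783  22.51146884] phi 0.23267246068270425 r 97.6302664007699 rot [ 3.14149527e+00  6.00139297e-06 -4.23288419e-01]
```

Nearly there. I'll advance slowly until force appears.

Request:
step_arm(steps=[0, 0.002, 0, 0, 0, 0, 0.002, 0, 0, 0, 0, 0, 0, 0, 0])

```text
time_s: 12.35
position: [583.7, -79.5, 219.5]
tool_rot: [-3.137, -0.001, -0.423]
wrist_force: [4.3, 5.0, 0.1]
finger_gap: -0.002
```

Request:
step_arm(steps=[0, 0.002, 0, 0, 0, 0, 0, 0, 0, 0])

```text
time_s: 12.6
position: [583.7, -79.5, 219.5]
tool_rot: [-3.132, -0.002, -0.422]
wrist_force: [7.3, 10.2, -1.3]
finger_gap: -0.004
```

It's firmly at the stop: force rises with no motion. I'll retreat.

Request:
step_arm(steps=[0, -0.01, 0, 0, 0, 0, -0.03, 0, 0, 0, 0, -0.03, 0, 0, 0, 0, 0, -0.05, 0, 0, 0, -0.03, -0.05, 0, 0, 0, -0.06, 0, 0, 0, 0, -0.06, 0, 0, 0, 0, 0, 0, 0, 0])

```text
time_s: 13.6
position: [672.4, 121.1, 318.3]
tool_rot: [3.141, 0.001, -0.418]
wrist_force: [0.1, -0.4, -0.3]
finger_gap: 0.003
```

```bash
python3 c2.py
python3 - <<'E'
from h import *
a,_=viewer.grab_frame("top");b,_=viewer.grab_frame("side")
f=lambda i:cv2.convertScaleAbs(cv2.resize(i,None,fx=4,fy=4,interpolation=2),alpha=1.7)
cv2.imwrite("pics/end.png",np.hstack([f(a[130:250,230:330]),f(b[130:250,190:290])]))
# bystander shift check
for n,nm in(("top",a),("side",b)):
    o=cv2.imread(f"pics/{n}0.png");df=cv2.absdiff(nm,o).max(2)>40
    print(n,[tuple(s[:4]) for s in cv2.connectedComponentsWithStats(cv2.medianBlur(df.astype(np.uint8),5))[2][1:]])
E
```

```text
lid n 156 tilt xy [-0.00988415 -0.04016022] z 180.19901901724782
lid extents [[-40.7 -37.5 173.8]
 [ -3.2  11.5 179.1]
 [ 48.1  41.9 184.6]]
knob pts 75 [ -6.68809938   2.50692606 225.21041735] [[-29.2  -8.4 205.4]
 [ 76.2  11.9 244.3]]
[672.03883894 119.16917876 318.40639906] [-0.013645   -0.0945559  -0.69679927] 13.65
tcp stand [ 33.61354617 230.96986596] phi 1.3934924266405964 r 234.6484978508578 rot [ 3.13967837e+00  9.81516251e-04 -4.19311041e-01]
top [(np.int32(130), np.int32(83), np.int32(92), np.int32(301)), (np.int32(260), np.int32(149), np.int32(6), np.int32(8)), (np.int32(291), np.int32(154), np.int32(14), np.int32(30)), (np.int32(281), np.int32(164), np.int32(9), np.int32(6)), (np.int32(288), np.int32(176), np.int32(5), np.int32(8)), (np.int32(271), np.int32(186), np.int32(31), np.int32(28)), (np.int32(157), np.int32(268), np.int32(1), np.int32(1)), (np.int32(171), np.int32(268), np.int32(1), np.int32(1)), (np.int32(155), np.int32(296), np.int32(1), np.int32(1)), (np.int32(161), np.int32(300), np.int32(1), np.int32(1)), (np.int32(159), np.int32(302), np.int32(3), np.int32
[... 775 characters left out ...]
(162), np.int32(378), np.int32(1), np.int32(3)), (np.int32(151), np.int32(382), np.int32(2), np.int32(2)), (np.int32(171), np.int32(383), np.int32(3), np.int32(1))]
side [(np.int32(365), np.int32(10), np.int32(108), np.int32(61)), (np.int32(413), np.int32(63), np.int32(84), np.int32(209)), (np.int32(188), np.int32(73), np.int32(239), np.int32(147)), (np.int32(479), np.int32(86), np.int32(5), np.int32(3)), (np.int32(258), np.int32(157), np.int32(4), np.int32(8)), (np.int32(263), np.int32(164), np.int32(22), np.int32(30)), (np.int32(230), np.int32(172), np.int32(3), np.int32(6)), (np.int32(244), np.int32(176), np.int32(4), np.int32(3)), (np.int32(435), np.int32(225), np.int32(5), np.int32(3))]
```

View pics/end.png

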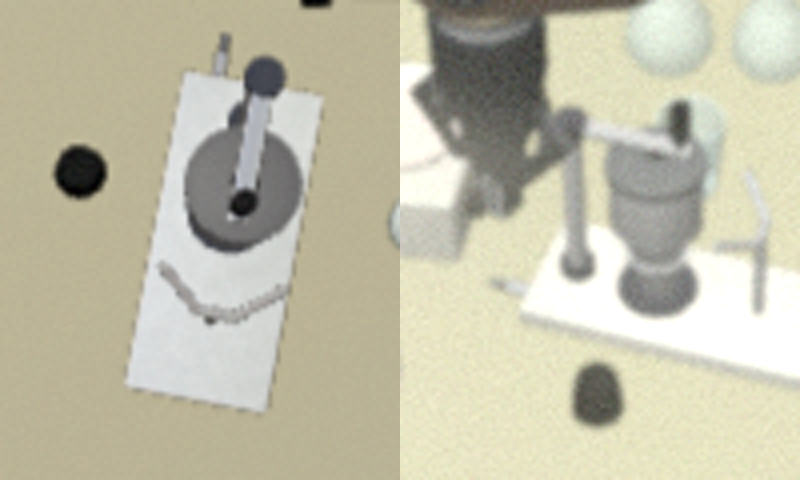

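The funnel stands upright in the port with the keeper over its lid and in line with the stand. The bystanders haven't moved and the arm is clear.

```bash
python3 -c "
from rig import order
print(order.finish_job())"
```

```text
the job is handed in; nothing more can be done
None
```

The funnel is upright and home in the port, the keeper is at its stop over the lid, and I handed the job in at about 13.7 s; it reports no verdict.

**What I did:** I pushed the lid's low rim with the shut fingers along a rising path until the funnel tipped up and dropped home. I then swept the keeper's knob round to its stop and drew the arm clear.

**What went wrong on the way:** my first push was level and jammed on friction. The wrist force reached about 92 N, below the 120 N limit. The contact was at the fingertips, so I don't expect the 40 N limit on the arm and gripper body to apply, but I could not confirm that. I backed off, and the rising push moved the funnel with almost no force.

**Last checks:**
- **Funnel:** the lid top measured about 180 mm high (179 nominal). Tilt was under 0.02 rad before the keeper was swung.
- **Tilt reading at the end:** the final depth fit gave 0.04 rad in y. The keeper and knob now cover much of the lid and contaminate that fit, so I trust the earlier value.
- **Keeper:** the force rose to about 12 N with no further motion, and the final pictures show it in line with the stand.
- **Surroundings:** comparing pictures from the start and end showed no bystander moving in the top view. The arm touched nothing at the end.

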